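Findings jars: every lid back on its own jar

ROBOT

A 7-joint arm with a two-finger parallel gripper is mounted at the origin on a cart in front of the work surface, level with it; the furniture and walls round the work are solid. World frame = base frame: x ahead of the robot, y to its left, z up, the work surface at z = 0. Lengths are in mm, angles in rad, forces in N, time in s.
With the tool pointing down it reaches from about 400 to 875 mm from the base axis. Payload 6.5 kg.
Tool frame: the origin (TCP) lies at the very end of the fingers, on their centre line; the grasp point (between the pads) lies 19 mm behind it; z points along the fingers, y is the line along which they close (so a half turn about z gives the same grasp; the last joint's range is limited). The gripper opens to 88 mm and grips with 3 to 60 N. Pads are 18 mm wide; open, the fingers measure 123 mm over their backs; the gripper's body (75 mm by 187 mm) begins 45 mm behind the grasp point.
Start: joints at [1.147, 0.536, -0.004, 1.538, 0.003, 1.067, -0.071], TCP at [227.635, -608.829, 238.716] pointing down, gripper open.
Joint ranges: [-2.7, 2.7], [-0.37, 2.16], [-1.27, 1.26], [0.24, 2.4], [-1.31, 4.45], [0.19, 1.91], [-2.76, 2.76]. Speed limits (rad/s): [2.39, 2.39, 3.14, 3.14, 3.14, 3.14, 3.14].

INTERFACE

Orientations are given as a unit quaternion [w, x, y, z].
In Python, from bench import telemetry, grab_frame, camera_model, finish_job gives the robot as it stands.
- The arm moves only by the shell command python3 -m pendant 'ROWS' [FORCE]. ROWS is JSON, a list of rows, each an object of numbers: "dx", "dy", "dz": the shift along the tool's x, y, z normalised to -1 to 1, where 1 is 0.02 m; "spin": the turn about the tool's z normalised to -1 to 1, where 1 is 6 degrees; "jaw": the closure, from 0 (fully open) to 1 (shut). In form: [{"dx": .., "dy": .., "dz": .., "spin": .., "jaw": ..}, ...]. A call has 1 to 12 rows; each row shifts and turns the commanded pose from where the row before left it, along the tool's axes as they then stand; what a row does not reach is not made up. A row lasts 1/10 s, in which the tool goes at most 50 mm and 8.59 degrees, less where a joint would pass 70% of its speed; a pose out of reach is approached as far as the arm can. A call with a number of a shift or a turn outside -1 to 1 is refused whole. A call with a gripper value outside its range is refused whole. The fingers move at their own pace and stop on an object; FORCE is the grip in N (left out, the last holds). Time passes only in rows, so rows that do not move let the fingers close. It gives the time, the measured TCP pose, the force, the opening and the grip force at its end, in the units of the state.
- telemetry.observe(): the state, without advancing time (a new reading comes with each control period).
- grab_frame(name): name is "scene" or "side" or "wrist"; returns (picture, depth): 400x640x3 uint8, red, green, blue; 400x640 float32, mm along the optical axis (not along the pixel's ray), 0 where there is no reading.
- camera_model(name): a dict with "fx", "fy", "cx", "cy" (pixels), "world_to_cam" (4x4, takes a point from world to camera coordinates). Camera axes: x right, y up, looking along -z (the intrinsics and any distortion apply to the point x, -y, -z); pixel columns grow to the right and rows downward; lengths in mm; the calibration is good to about 2 mm. A picture is of the moment at which its call begins: read the wrist's pose just before it. camera_model takes no time and is no camera call; for the wrist camera it gives the pose at the moment of the call.
- finish_job(): hands the job in; it is judged then, once.
The state is a dict: "t": time; "joint_pos": joint angles; "dq": joint speeds; "joint_efforts": joint torques, N m; "eef_pos": TCP position; "tcp_rot": TCP orientation; "wrist_force": force on the tool from outside, world axes, zero at the start; "wrist_torque": the same for the moment, N m; "opening": finger opening in mm; "grip_force": force on a finger pad.
Only numpy, scipy, OpenCV 4.12 (cv2) and the standard library are available. Lean on these libraries where they do the work, as an engineer would, in place of code of your own. Each camera call takes 0.05 s, during which the arm holds its last target. There are 200 camera calls.

TASK

After the stock count the lids of the four glazed jars of jump rings were mixed up, so that none sits on its own jar. Put each lid on the jar of its own colour, fully home on the rim; the empty walnut board is there to lay a lid on for a moment. Leave the jars standing upright where they are.

Things in the scene. Friction and masses are not known exactly. Their poses are not given: they have to be found in the camera images.
- lid_blue: loose lid: dark blue glazed disc 68 mm across, pale wooden knob on top (upright cylinder, 25 mm across), tapered cork plug below (47 mm across under the disc, 36 mm at its foot); about 0.12 kg. Origin: centre of the plug's foot, z up; plug 0 to 16 mm above it, disc 16 to 23 mm, knob 23 to 53 mm. Stands upright on its plug on any flat top.
- lid_yellow: loose lid: mustard yellow glazed disc 68 mm across, pale wooden knob on top (upright cylinder, 25 mm across), tapered cork plug below (47 mm across under the disc, 36 mm at its foot); about 0.12 kg. Origin: centre of the plug's foot, z up; plug 0 to 16 mm above it, disc 16 to 23 mm, knob 23 to 53 mm. Stands upright on its plug on any flat top.
- lid_red: loose lid: dark red glazed disc 68 mm across, pale wooden knob on top (upright cylinder, 25 mm across), tapered cork plug below (47 mm across under the disc, 36 mm at its foot); about 0.12 kg. Origin: centre of the plug's foot, z up; plug 0 to 16 mm above it, disc 16 to 23 mm, knob 23 to 53 mm. Stands upright on its plug on any flat top.
- lid_white: loose lid: off-white glazed disc 68 mm across, pale wooden knob on top (upright cylinder, 25 mm across), tapered cork plug below (47 mm across under the disc, 36 mm at its foot); about 0.12 kg. Origin: centre of the plug's foot, z up; plug 0 to 16 mm above it, disc 16 to 23 mm, knob 23 to 53 mm. Stands upright on its plug on any flat top.
- jar_blue: dark blue glazed jar, loose, 84 mm across, 70 mm tall, round mouth 53 mm across, filled with jump rings up to about 20 mm below the rim; about 0.7 kg. Origin: centre of its underside, z up. Any lid fits any jar; fully home, a lid's disc rests on the rim and the lid's origin is 54 mm above the jar's. At the start it wears a lid of another colour.
- jar_yellow: mustard yellow glazed jar, loose, 84 mm across, 70 mm tall, round mouth 53 mm across, filled with jump rings up to about 20 mm below the rim; about 0.7 kg. Origin: centre of its underside, z up. Any lid fits any jar; fully home, a lid's disc rests on the rim and the lid's origin is 54 mm above the jar's. At the start it wears a lid of another colour.
- jar_red: dark red glazed jar, loose, 84 mm across, 70 mm tall, round mouth 53 mm across, filled with jump rings up to about 20 mm below the rim; about 0.7 kg. Origin: centre of its underside, z up. Any lid fits any jar; fully home, a lid's disc rests on the rim and the lid's origin is 54 mm above the jar's. At the start it wears a lid of another colour.
- jar_white: off-white glazed jar, loose, 84 mm across, 70 mm tall, round mouth 53 mm across, filled with jump rings up to about 20 mm below the rim; about 0.7 kg. Origin: centre of its underside, z up. Any lid fits any jar; fully home, a lid's disc rests on the rim and the lid's origin is 54 mm above the jar's. At the start it wears a lid of another colour.
- offcut: walnut offcut board lying flat and empty, loose, 70 x 120 x 30 mm (x, y, z); origin: centre of its underside. A clean place to lay a lid for a moment: its top is 30 mm above its origin.
Mind the look-alikes: they are no part of the job. What is shaped like the jar_white but green is not meant.

How it is judged (in metres and radians):
At the end, for the whole second after the job is handed in: Each lid sits on the jar of its own colour: centred within 8 mm, down on the rim within 4 mm, level with the jar within 0.08 rad, released and at rest; every jar stands upright on the table (within 0.08 rad). No jar was ever shifted by more than 40 mm or tipped by more than 0.35 rad (horizontal distance between lid_blue and jar_blue below 0.008 m and z of lid_blue in the frame of jar_blue between 0.05 and 0.058 m and angle between the z axis of lid_blue and the z axis of jar_blue, either way round below 0.08 rad and angle between each of jar_blue, jar_yellow, jar_red, jar_white's own z axis and vertical below 0.08 rad and height (world z) of each of jar_blue, jar_yellow, jar_red, jar_white below 0.01 m and linear speed of each of lid_blue, lid_yellow, lid_red, lid_white below 0.02 m/s and contact force between the fingers and lid_blue below 0.1 N and horizontal distance between lid_yellow and jar_yellow below 0.008 m and z of lid_yellow in the frame of jar_yellow between 0.05 and 0.058 m and angle between the z axis of lid_yellow and the z axis of jar_yellow, either way round below 0.08 rad and contact force between the fingers and lid_yellow below 0.1 N and horizontal distance between lid_red and jar_red below 0.008 m and z of lid_red in the frame of jar_red between 0.05 and 0.058 m and angle between the z axis of lid_red and the z axis of jar_red, either way round below 0.08 rad and contact force between the fingers and lid_red below 0.1 N and horizontal distance between lid_white and jar_white below 0.008 m and z of lid_white in the frame of jar_white between 0.05 and 0.058 m and angle between the z axis of lid_white and the z axis of jar_white, either way round below 0.08 rad and contact force between the fingers and lid_white below 0.1 N); the robot touches nothing.
It fails at once if a jar is shifted by more than 40 mm or tipped by more than 0.35 rad (distance of any of jar_blue, jar_yellow, jar_red, jar_white from where it was at the start of the episode above 0.04 m or angle between any of jar_blue, jar_yellow, jar_red, jar_white's own z axis and vertical above 0.35 rad).
It also fails if it takes over 128 s, if anything falls off the work surface, if the arm or the gripper's body presses on something with over 40 N, if the wrist force passes 120 N, or if a joint passes its speed limit or range.

## Working session

There is one attempt and no reset: what is moved stays moved. The work goes in short steps, Python scripts to look and compute and a shell command to move; the robot and the scene stay as the last step left them, time stands still between calls to the robot, and variables do not carry over. Pictures are saved under pics/ and viewed, at most 14 in all, crops included, and the job is handed in when it is done.

```bash
mkdir -p pics; ls
python3 - <<'E'
from bench import telemetry, grab_frame, camera_model
import cv2,numpy as np
for n in ("scene","side"):
    p,d=grab_frame(n); cv2.imwrite(f"pics/{n}0.png",p[:,:,::-1]); np.savez(f"/tmp/{n}0.npz",p=p,d=d)
    m=camera_model(n); print(n,{k:np.round(v,3).tolist() for k,v in m.items() if k!='name'}if 1 else 0)
print(telemetry.observe())
E
```

```text
pics
scene {'fx': 366.972, 'fy': 366.972, 'cx': 330.193, 'cy': 205.123, 'world_to_cam': [[-0.793, -0.609, 0.003, 397.652], [0.291, -0.374, 0.88, -201.516], [-0.535, 0.699, 0.474, -631.041], [0.0, 0.0, 0.0, 1.0]]}
side {'fx': 393.892, 'fy': 393.892, 'cx': 325.751, 'cy': 206.999, 'world_to_cam': [[-0.97, -0.241, 0.007, 479.454], [0.136, -0.522, 0.842, -112.639], [-0.199, 0.818, 0.54, -796.058], [0.0, 0.0, 0.0, 1.0]]}
{'t': 0.1, 'joint_pos': array([ 1.14678473,  0.53709768, -0.00445483,  1.53874468,  0.00258044,
        1.06731542, -0.07121729]), 'dq': array([ 0.00182358, -0.00120085,  0.00098394, -0.00222426, -0.00140698,
        0.00030868, -0.00198382]), 'joint_efforts': array([ 2.80492030e-03, -5.72080600e+01,  9.93915237e-01, -2.52230769e+01,
       -5.61912032e-02,  1.34397662e-02,  5.56838415e-05]), 'eef_pos': array([ 227.45676587, -608.31718392,  237.93337964]), 'tcp_rot': array([-7.57995863e-04,  9.84033463e-01,  1.77981841e-01, -1.82834933e-04]), 'wrist_force': array([-0.09600622,  0.61585118,  0.62356956]), 'wrist_torque': array([ 0.03449885, -0.00070626,  0.00277637]), 'grip_force': 0.0, 'opening': 88.04414138740812}
```

View pics/scene0.png

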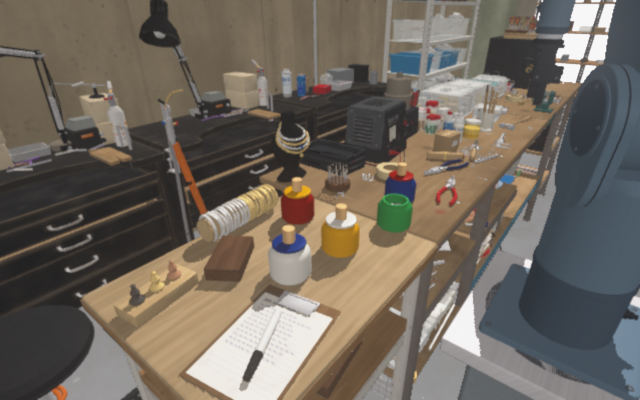

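View pics/side0.png

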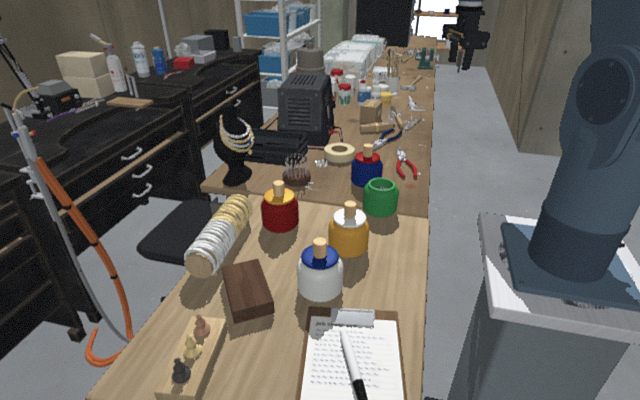

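The pictures show the red lid on the blue jar (scene 400,185), the yellow lid on the red jar (297,205), the white lid on the yellow jar (340,235) and the blue lid on the white jar (290,260). The walnut board is at (230,258), and the open green jar at (395,212) is a decoy.

```bash
cat > h.py <<'E'
import numpy as np,cv2
from bench import telemetry, grab_frame, camera_model
def pts(d,m):
    v,u=np.mgrid[0:d.shape[0],0:d.shape[1]]
    P=np.stack([(u-m['cx'])/m['fx']*d,-(v-m['cy'])/m['fy']*d,-d],-1)
    W=np.array(m['world_to_cam']);R,t=W[:3,:3],W[:3,3]
    return (P-t)@R
def ray(m,u,v,z):
    W=np.array(m['world_to_cam']);R,t=W[:3,:3],W[:3,3]
    c=-R.T@t; r=R.T@np.array([(u-m['cx'])/m['fx'],-(v-m['cy'])/m['fy'],-1.])
    return c+r*(z-c[2])/r[2]
def circ(x,y):
    A=np.c_[x,y,np.ones(len(x))];s=np.linalg.lstsq(A,x*x+y*y,rcond=None)[0]
    return s[0]/2,s[1]/2,np.sqrt(s[2]+s[0]**2/4+s[1]**2/4)
E
python3 - <<'E'
from h import *
for n in("scene","side"):
    z=np.load(f"/tmp/{n}0.npz");P=pts(z['d'],camera_model(n));p=z['p']
    ok=(z['d']>0)&(P[...,2]>80)&(P[...,2]<113)&(abs(P[...,1])<1e4)
    k,l,st,c=cv2.connectedComponentsWithStats(ok.astype(np.uint8))
    for i in range(1,k):
        if st[i,4]<40: continue
        u,v=c[i]
        q=P[l==i]; 
        if np.hypot(*q[:,:2].mean(0))>950: continue
        top=q[q[:,2]>np.percentile(q[:,2],90)-4]
        w=l==i;r=ray(camera_model(n),*c[i],93)
        print(n,np.round(c[i]),st[i,4],'z90',q[:,2].max().round(1),'topmean',top.mean(0).round(1),'circ',np.round(circ(q[:,0],q[:,1]),1),'col',p[l==i].mean(0).round())
    # board
    b=(P[...,2]>24)&(P[...,2]<35)&(p.max(-1)<120)&(z['d']>0)
    k,l,st,c=cv2.connectedComponentsWithStats(b.astype(np.uint8))
    for i in range(1,k):
        if st[i,4]>500: print('board?',n,np.round(c[i]),st[i,4],P[l==i].mean(0).round(1),cv2.minAreaRect(P[l==i][:,:2].astype(np.float32)))
    # everything tall near the work: table height check
    if n=="side":print('table',P[300,400],P[150,390])
E
```

```text
scene [376. 134.] 576 z90 112.9 topmean [ 648.3 -468.7  109.5] circ [ 689.7 -506.8   94.4] col [68. 65. 64.]
scene [290. 152.] 340 z90 112.9 topmean [ 757.7 -143.7  110. ] circ [ 806.1 -165.8   63.9] col [81. 73. 62.]
scene [402. 169.] 107 z90 108.2 topmean [ 439.5 -234.   106.2] circ [ 439.9 -235.     9.7] col [171. 136.  97.]
scene [297. 184.] 126 z90 108.1 topmean [596.3  11.4 105.7] circ [596.8  11.    9.5] col [182. 146. 101.]
scene [341. 211.] 165 z90 107.9 topmean [430.6  55.2 106.1] circ [430.8  55.1   9.6] col [181. 149. 108.]
scene [288. 234.] 213 z90 108.1 topmean [457.6 188.4 106. ] circ [457.8 188.    9.5] col [178. 147. 107.]
scene [576. 298.] 1785 z90 113.0 topmean [  0.5  57.9 107.8] circ [ 1.  -1.  69.2] col [56. 64. 73.]
board? scene [229. 255.] 1214 [574.1 245.7  29.3] ((579.7213745117188, 239.19261169433594), (70.41483306884766, 122.62349700927734), 34.691444396972656)
board? scene [562. 330.] 531 [ 0.3 56.  29.5] ((4.7432708740234375, 42.124549865722656), (57.303829193115234, 135.627685546875), 84.95323181152344)
side [306. 115.] 595 z90 113.0 topmean [ 662.2 -44
[... 231 characters left out ...]
c [ 441.7 -234.4    9.9] col [162. 139. 107.]
side [278. 187.] 167 z90 109.6 topmean [597.8  12.7 107. ] circ [598.5  11.8   9.8] col [176. 151. 115.]
side [349. 208.] 193 z90 108.9 topmean [432.2  56.8 106.9] circ [432.1  56.3   9.8] col [171. 148. 114.]
side [575. 239.] 1303 z90 113.0 topmean [ 21.9  53.3 108.3] circ [ 1.1 -0.1 69.2] col [44. 53. 62.]
side [319. 247.] 259 z90 109.1 topmean [459.2 189.5 107.1] circ [459.3 189.5   9.7] col [176. 153. 118.]
board? side [246. 286.] 1952 [576.9 248.   30.5] ((580.76318359375, 241.36929321289062), (69.69474029541016, 122.19408416748047), 35.06717300415039)
table [310.87860172 185.59138163   0.72936089] [ 397.82595907 -459.82828362   -0.62002644]
```

```bash
python3 -m pendant '[{"spin":0.855},{"spin":0.855},{"spin":0.855},{"spin":0.855},{},{}]' 20; python3 -m pendant '[{"dx":0.55,"dy":-0.95},{"dx":0.55,"dy":-0.95},{"dx":0.55,"dy":-0.95},{"dx":0.55,"dy":-0.95},{"dx":0.55,"dy":-0.95},{"dx":0.55,"dy":-0.95}]'
```

```text
schema error: expected keys dx, dy, dz, spin, jaw
schema error: expected keys dx, dy, dz, spin, jaw
```

Run:
```python
from h import *
for n in("scene","side"):
    z=np.load(f"/tmp/{n}0.npz");P=pts(z['d'],camera_model(n));q=P[z['d']>0]
    w=q[(abs(q[:,0]-580)<220)&(abs(q[:,1]-150)<200)]
    H,_,_=np.histogram2d(w[:,0],w[:,1],bins=[11,10],range=[[360,800],[-50,350]])
    M=np.zeros((11,10))
    for x,y,zz in w:
        i,j=int((x-360)//40),int((y+50)//40)
        if 0<=i<11 and 0<=j<10: M[i,j]=max(M[i,j],zz)
    print(n);print(M.round().astype(int))
```

```text
scene
[[  2   2  75  61   2   2   8  13  20  19]
 [  1  77 108  78   2  78  78  13  13   5]
 [  1   0 107  78   1 108 108  36   5   5]
 [  0   1   2   2   0  78  77  30   2   2]
 [  2  58   1   0   0   2  31  32  31   3]
 [ 78 108  78   2   2  31  32  32  31  47]
 [ 77 108  78   1   2  30  32  31   2  60]
 [  0  66  67  69  70  70  71   2   2   1]
 [  1  69  70  71  71  71  71  48   2   2]
 [  0   0   0   0   0   0   0   0   0   0]
 [  0   0   0   0   0   0   0   0   0   0]]
side
[[  3   3  76  61   3   3   8  14  20  21]
 [  2  78 109  79   3  79  79  15   7   7]
 [  0  76 108  79   0 109 109  55   6   7]
 [  3   3   3   3   3  79  79  29  26   3]
 [  4  59   3   3   3   3  33  33  33   4]
 [ 79 110  79   4   3  33  33  33  33  46]
 [ 77 109  79   4   3  32  33  33  31  62]
 [  2  66  69  70  71  72  73  55   3   3]
 [  3  70  71  72  73  73  72  59   3   3]
 [  0   0   0   0   0   0   1   1   1   1]
 [  0   0   0   0   0   0   0   0   0   0]]
```

```bash
python3 -m pendant '[{"dx":0,"dy":0,"dz":0,"spin":0.855,"jaw":0},{"dx":0,"dy":0,"dz":0,"spin":0.855,"jaw":0},{"dx":0,"dy":0,"dz":0,"spin":0.855,"jaw":0},{"dx":0,"dy":0,"dz":0,"spin":0.855,"jaw":0},{"dx":0,"dy":0,"dz":0,"spin":0,"jaw":0}]' 20; python3 -m pendant '[{"dx":0.55,"dy":-0.95,"dz":0,"spin":0,"jaw":0},{"dx":0.55,"dy":-0.95,"dz":0,"spin":0,"jaw":0},{"dx":0.55,"dy":-0.95,"dz":0,"spin":0,"jaw":0},{"dx":0.55,"dy":-0.95,"dz":0,"spin":0,"jaw":0},{"dx":0,"dy":0,"dz":0,"spin":0,"jaw":0}]'
```

```text
t: 0.6
eef_pos: [227.6, -608.5, 238.2]
tcp_rot: [-0.0, 1.0, -0.0, -0.0]
wrist_force: [0.1, -0.7, -0.3]
opening: 88.7
grip_force: 0.0
t: 1.1
eef_pos: [274.0, -530.1, 238.5]
tcp_rot: [-0.001, 1.0, 0.003, 0.0]
wrist_force: [0.2, -0.5, -0.2]
opening: 88.2
grip_force: 0.0
```

```bash
python3 -m pendant '[{"dx":0.7,"dy":-0.95,"dz":0,"spin":0,"jaw":0},{"dx":0.7,"dy":-0.95,"dz":0,"spin":0,"jaw":0},{"dx":0.7,"dy":-0.95,"dz":0,"spin":0,"jaw":0},{"dx":0.7,"dy":-0.95,"dz":0,"spin":0,"jaw":0},{"dx":0.7,"dy":-0.95,"dz":0,"spin":0,"jaw":0},{"dx":0.7,"dy":-0.95,"dz":0,"spin":0,"jaw":0},{"dx":0.7,"dy":-0.95,"dz":0,"spin":0,"jaw":0},{"dx":0.7,"dy":-0.95,"dz":0,"spin":0,"jaw":0},{"dx":0.7,"dy":-0.95,"dz":0,"spin":0,"jaw":0},{"dx":0.7,"dy":-0.95,"dz":0,"spin":0,"jaw":0},{"dx":0.7,"dy":-0.95,"dz":0,"spin":0,"jaw":0},{"dx":0.7,"dy":-0.95,"dz":0,"spin":0,"jaw":0}]'
python3 -m pendant '[{"dx":0.7,"dy":-0.95,"dz":0,"spin":0,"jaw":0},{"dx":0.1,"dy":-0.95,"dz":0,"spin":0,"jaw":0},{"dx":0,"dy":-0.95,"dz":0,"spin":0,"jaw":0},{"dx":0,"dy":-0.95,"dz":0,"spin":0,"jaw":0},{"dx":0,"dy":-0.95,"dz":0,"spin":0,"jaw":0},{"dx":0,"dy":-0.95,"dz":0,"spin":0,"jaw":0},{"dx":0,"dy":-0.95,"dz":0,"spin":0,"jaw":0},{"dx":0,"dy":-0.95,"dz":0,"spin":0,"jaw":0},{"dx":0,"dy":-0.95,"dz":0,"spin":0,"jaw":0},{"dx":0,"dy":-0.95,"dz":0,"spin":0,"jaw":0},{"dx":0,"dy":-0.95,"dz":0,"spin":0,"jaw":0},{"dx":0,"dy":-0.95,"dz":0,"spin":0,"jaw":0}]'
python3 -m pendant '[{"dx":0,"dy":-0.95,"dz":0,"spin":0,"jaw":0},{"dx":0,"dy":-0.95,"dz":0,"spin":0,"jaw":0},{"dx":0,"dy":-0.95,"dz":0,"spin":0,"jaw":0},{"dx":0,"dy":-0.95,"dz":0,"spin":0,"jaw":0},{"dx":0,"dy":-0.95,"dz":0,"spin":0,"jaw":0},{"dx":0,"dy":-0.95,"dz":0,"spin":0,"jaw":0},{"dx":0,"dy":-0.95,"dz":0,"spin":0,"jaw":0},{"dx":0,"dy":-0.95,"dz":0,"spin":0,"jaw":0},{"dx":0,"dy":0,"dz":0,"spin":0,"jaw":0}]'
python3 - <<'E'
from h import *
print(telemetry.observe()['joint_pos'].round(2))
m=camera_model('wrist');p,d=grab_frame('wrist');cv2.imwrite('pics/w1.png',p[:,:,::-1]);np.savez('/tmp/w1.npz',p=p,d=d)
P=pts(d,m)
ok=(d>0)&(P[...,2]>80)&(P[...,2]<113)
k,l,st,c=cv2.connectedComponentsWithStats(ok.astype(np.uint8))
for i in range(1,k):
    if st[i,4]>60:
        q=P[l==i];t=q[q[:,2]>102];print(c[i].round(),st[i,4],t.mean(0).round(1),np.round(circ(q[:,0],q[:,1]),1))
E
```

```text
t: 2.3
eef_pos: [439.9, -305.4, 238.7]
tcp_rot: [0.0, 1.0, 0.0, -0.0]
wrist_force: [0.6, 0.6, -0.4]
opening: 88.3
grip_force: 0.0
t: 3.5
eef_pos: [456.1, -77.3, 238.8]
tcp_rot: [0.0, 1.0, 0.0, 0.0]
wrist_force: [-1.3, 0.0, 1.1]
opening: 88.5
grip_force: 0.0
t: 4.4
eef_pos: [456.4, 76.8, 238.8]
tcp_rot: [-0.0, 1.0, 0.002, 0.0]
wrist_force: [-0.8, 0.0, 0.1]
opening: 88.3
grip_force: 0.0
[-0.02  0.23 -0.28  2.    0.08  0.92 -1.91]
[408.  19.] 1087 [597.6  11.  107.4] [597.1  11.4   9.1]
[208. 183.] 797 [460.4 186.3 107.3] [460.6 185.8   9.3]
[633. 201.] 289 [nan nan nan] [ 441.3 -235.3   11.4]
[348. 212.] 674 [433.3  54.9 107.5] [433.8  55.    9.2]<stdin>:9: RuntimeWarning: Mean of empty slice.
  ret = um.true_divide(
```

View pics/w1.png

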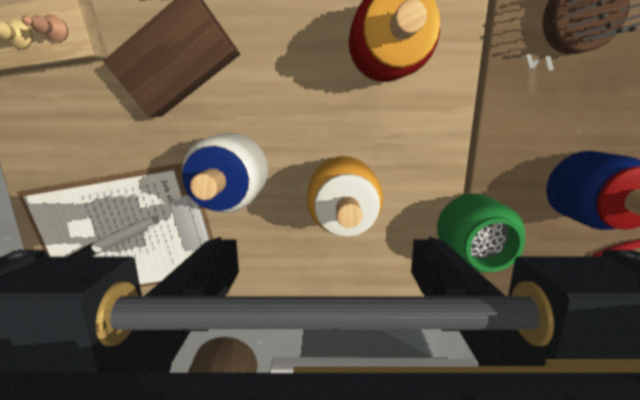

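```bash
python3 -m pendant '[{"dx":0.13,"dy":-0.93,"dz":0,"spin":0,"jaw":0},{"dx":0,"dy":-0.93,"dz":0,"spin":0,"jaw":0},{"dx":0,"dy":-0.93,"dz":0,"spin":0,"jaw":0},{"dx":0,"dy":-0.93,"dz":0,"spin":0,"jaw":0},{"dx":0,"dy":-0.93,"dz":0,"spin":0,"jaw":0},{"dx":0,"dy":-0.93,"dz":0,"spin":0,"jaw":0},{"dx":0,"dy":0,"dz":0,"spin":0,"jaw":0},{"dx":0,"dy":0,"dz":1,"spin":0,"jaw":0},{"dx":0,"dy":0,"dz":1,"spin":0,"jaw":0},{"dx":0,"dy":0,"dz":1,"spin":0,"jaw":0},{"dx":0,"dy":0,"dz":1,"spin":0,"jaw":0},{"dx":0,"dy":0,"dz":0,"spin":0,"jaw":0}]'
```

```text
t: 5.65
eef_pos: [457.4, 183.5, 156.5]
tcp_rot: [0.002, 1.0, -0.001, -0.002]
wrist_force: [-0.8, -0.6, -1.1]
opening: 88.3
grip_force: 0.0
```

```bash
python3 -m pendant '[{"dx":0.08,"dy":-0.22,"dz":0.9,"spin":0,"jaw":0},{"dx":0,"dy":0,"dz":0.9,"spin":0,"jaw":0},{"dx":0,"dy":0,"dz":0.9,"spin":0,"jaw":0},{"dx":0,"dy":0,"dz":0.9,"spin":0,"jaw":0},{"dx":0,"dy":0,"dz":0,"spin":0,"jaw":0},{"dx":0,"dy":0,"dz":0,"spin":0,"jaw":0}]'; python3 -c "
from bench import telemetry as t;print(t.observe()['eef_pos'])"
```

```text
t: 6.25
eef_pos: [460.8, 190.4, 87.5]
tcp_rot: [0.0, 1.0, -0.001, 0.0]
wrist_force: [0.2, -0.1, 0.6]
opening: 88.4
grip_force: 0.0
[460.78356913 190.35353335  87.5374683 ]
```

```bash
python3 -m pendant '[{"dx":-0.07,"dy":0.1,"dz":0.22,"spin":0,"jaw":0},{"dx":0,"dy":0,"dz":0,"spin":0,"jaw":0},{"dx":0,"dy":0,"dz":0,"spin":0,"jaw":0.5},{"dx":0,"dy":0,"dz":0,"spin":0,"jaw":1},{"dx":0,"dy":0,"dz":0,"spin":0,"jaw":1},{"dx":0,"dy":0,"dz":0,"spin":0,"jaw":1},{"dx":0,"dy":0,"dz":0,"spin":0,"jaw":1},{"dx":0,"dy":0,"dz":0,"spin":0,"jaw":1},{"dx":0,"dy":0,"dz":0,"spin":0,"jaw":1},{"dx":0,"dy":0,"dz":0,"spin":0,"jaw":1},{"dx":0,"dy":0,"dz":0,"spin":0,"jaw":1},{"dx":0,"dy":0,"dz":0,"spin":0,"jaw":1}]' 20
```

```text
t: 7.45
eef_pos: [458.6, 189.0, 82.3]
tcp_rot: [0.0, 1.0, -0.0, -0.0]
wrist_force: [0.2, -0.2, -0.3]
opening: 24.2
grip_force: 20.0
```

```bash
python3 -m pendant '[{"dx":0,"dy":0,"dz":-0.25,"spin":0,"jaw":1},{"dx":0,"dy":0,"dz":-0.25,"spin":0,"jaw":1},{"dx":0,"dy":0,"dz":-0.5,"spin":0,"jaw":1},{"dx":0,"dy":0,"dz":-0.9,"spin":0,"jaw":1},{"dx":0,"dy":0,"dz":-0.9,"spin":0,"jaw":1},{"dx":0,"dy":0,"dz":-0.9,"spin":0,"jaw":1},{"dx":0,"dy":0,"dz":0,"spin":0,"jaw":1}]'
python3 -m pendant '[{"dx":0.87,"dy":-0.37,"dz":0,"spin":0,"jaw":1},{"dx":0.87,"dy":-0.37,"dz":0,"spin":0,"jaw":1},{"dx":0.87,"dy":-0.37,"dz":0,"spin":0,"jaw":1},{"dx":0.87,"dy":-0.37,"dz":0,"spin":0,"jaw":1},{"dx":0.87,"dy":-0.37,"dz":0,"spin":0,"jaw":1},{"dx":0.87,"dy":-0.37,"dz":0,"spin":0,"jaw":1},{"dx":0.87,"dy":-0.37,"dz":0,"spin":0,"jaw":1},{"dx":0,"dy":0,"dz":0,"spin":0,"jaw":1},{"dx":0,"dy":0,"dz":0,"spin":0,"jaw":1},{"dx":0,"dy":0,"dz":0,"spin":0,"jaw":1}]'
python3 - <<'E'
from h import *
print(telemetry.observe()['joint_pos'].round(2))
p,d=grab_frame('side');cv2.imwrite('pics/s2.png',p[100:350,180:460,::-1])
E
```

```text
t: 8.15
eef_pos: [460.3, 189.9, 159.0]
tcp_rot: [-0.001, 1.0, -0.0, 0.002]
wrist_force: [0.7, 0.6, -1.1]
opening: 24.1
grip_force: 20.0
t: 9.15
eef_pos: [579.4, 240.4, 155.8]
tcp_rot: [0.0, 1.0, -0.0, -0.001]
wrist_force: [0.1, -0.4, -1.5]
opening: 24.3
grip_force: 20.0
[-0.27  0.61 -0.28  1.65  0.2   0.91 -2.2 ]
```

View pics/s2.png

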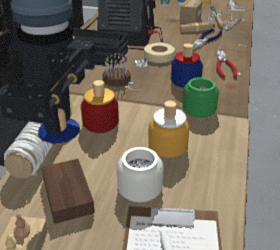

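The picture shows the blue lid held level above the board (about 60,130 in the crop) and the white jar open (140,155).

```bash
python3 -m pendant '[{"dx":0,"dy":0,"dz":0.9,"spin":0,"jaw":1},{"dx":0,"dy":0,"dz":0.9,"spin":0,"jaw":1},{"dx":0,"dy":0,"dz":0.9,"spin":0,"jaw":1},{"dx":0,"dy":0,"dz":0.9,"spin":0,"jaw":1},{"dx":0,"dy":0,"dz":0.5,"spin":0,"jaw":1},{"dx":0,"dy":0,"dz":0.2,"spin":0,"jaw":1},{"dx":0,"dy":0,"dz":0,"spin":0,"jaw":1},{"dx":0,"dy":0,"dz":0,"spin":0,"jaw":1}]'
python3 -m pendant '[{"dx":0,"dy":0,"dz":0.2,"spin":0,"jaw":1},{"dx":0,"dy":0,"dz":0.15,"spin":0,"jaw":1},{"dx":0,"dy":0,"dz":0,"spin":0,"jaw":1},{"dx":0,"dy":0,"dz":0,"spin":0,"jaw":1}]'
python3 - <<'E'
from h import *
for n in('scene','side'):
    p,d=grab_frame(n);P=pts(d,camera_model(n))
    r=(d>0)&(abs(P[...,2]-70)<5)&(np.hypot(P[...,0]-459,P[...,1]-188)<55)
    q=P[r];(x,y),R=cv2.minEnclosingCircle(q[:,:2].astype(np.float32));print(n,len(q),q.mean(0).round(1),x,y,R)
E
```

```text
t: 10.0
eef_pos: [581.0, 241.1, 71.1]
tcp_rot: [-0.0, 1.0, -0.0, 0.001]
wrist_force: [0.7, -0.2, -0.6]
opening: 24.3
grip_force: 20.0
t: 10.4
eef_pos: [580.4, 240.8, 63.3]
tcp_rot: [0.0, 1.0, -0.0, -0.0]
wrist_force: [-0.8, -0.3, -0.8]
opening: 24.6
grip_force: 20.0
scene 243 [457.6 188.7  68.2] 458.0970153808594 186.42190551757812 32.89757537841797
side 344 [458.6 191.6  69. ] 459.6235656738281 189.1167449951172 32.8895263671875
```

```bash
python3 -m pendant '[{"dx":0,"dy":0,"dz":0.1,"spin":0,"jaw":1},{"dx":0,"dy":0,"dz":0.1,"spin":0,"jaw":1},{"dx":0,"dy":0,"dz":0.05,"spin":0,"jaw":1},{"dx":0,"dy":0,"dz":0,"spin":0,"jaw":1},{"dx":0,"dy":0,"dz":0,"spin":0,"jaw":1}]'
python3 -m pendant '[{"dx":0,"dy":0,"dz":0,"spin":0,"jaw":0.5},{"dx":0,"dy":0,"dz":0,"spin":0,"jaw":0.3},{"dx":0,"dy":0,"dz":0,"spin":0,"jaw":0},{"dx":0,"dy":0,"dz":0,"spin":0,"jaw":0},{"dx":0,"dy":0,"dz":0,"spin":0,"jaw":0},{"dx":0,"dy":0,"dz":0,"spin":0,"jaw":0},{"dx":0,"dy":0,"dz":0,"spin":0,"jaw":0}]'
```

```text
t: 11.0
eef_pos: [580.5, 240.8, 58.3]
tcp_rot: [0.0, 1.0, -0.0, -0.0]
wrist_force: [-1.1, -0.1, 0.0]
opening: 24.6
grip_force: 20.0
t: 11.7
eef_pos: [580.5, 240.9, 58.3]
tcp_rot: [0.0, 1.0, -0.0, -0.0]
wrist_force: [0.3, -0.8, 0.7]
opening: 78.3
grip_force: 0.0
```

```bash
python3 -m pendant '[{"dx":0,"dy":0,"dz":-0.5,"spin":0,"jaw":0},{"dx":0,"dy":0,"dz":-0.9,"spin":0,"jaw":0},{"dx":0,"dy":0,"dz":-0.9,"spin":0,"jaw":0},{"dx":0,"dy":0,"dz":-0.9,"spin":0,"jaw":0},{"dx":0,"dy":0,"dz":-0.9,"spin":0,"jaw":0},{"dx":0,"dy":0,"dz":-0.5,"spin":0,"jaw":0}]'
python3 -m pendant '[{"dx":-0.74,"dy":0.925,"dz":0,"spin":0,"jaw":0},{"dx":-0.74,"dy":0.925,"dz":0,"spin":0,"jaw":0},{"dx":-0.74,"dy":0.925,"dz":0,"spin":0,"jaw":0},{"dx":-0.74,"dy":0.925,"dz":0,"spin":0,"jaw":0},{"dx":-0.74,"dy":0.925,"dz":0,"spin":0,"jaw":0},{"dx":-0.74,"dy":0.925,"dz":0,"spin":0,"jaw":0},{"dx":-0.74,"dy":0.925,"dz":0,"spin":0,"jaw":0},{"dx":-0.74,"dy":0.925,"dz":0,"spin":0,"jaw":0},{"dx":-0.74,"dy":0.925,"dz":0,"spin":0,"jaw":0},{"dx":-0.74,"dy":0.925,"dz":0,"spin":0,"jaw":0},{"dx":0,"dy":0,"dz":0,"spin":0,"jaw":0},{"dx":0,"dy":0,"dz":0,"spin":0,"jaw":0}]'
python3 - <<'E'
from h import *
p,d=grab_frame('side');P=pts(d,camera_model('side'))
cv2.imwrite('pics/s3.png',p[100:350,180:460,::-1])
t=(d>0)&(P[...,2]>75)&(P[...,2]<90)&(np.hypot(P[...,0]-580,P[...,1]-240)<30);q=P[t];print(q.mean(0) if len(q) else 0,len(q))
print(telemetry.observe()['eef_pos'])
E
```

```text
t: 12.3
eef_pos: [581.3, 241.3, 152.6]
tcp_rot: [-0.001, 1.0, -0.0, 0.001]
wrist_force: [-0.5, -0.1, -0.2]
opening: 88.3
grip_force: 0.0
t: 13.5
eef_pos: [432.8, 56.0, 150.7]
tcp_rot: [-0.0, 1.0, -0.0, 0.0]
wrist_force: [0.8, 0.5, -0.2]
opening: 87.8
grip_force: 0.0
[579.83387925 244.5412701   81.93876186] 154
[433.22420491  56.55577031 150.68128299]
```

View pics/s3.png

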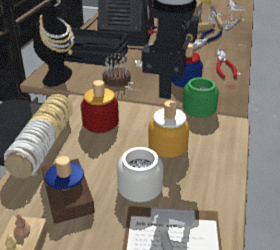

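The blue lid stands on the board (65,175 in the crop), and the gripper is above the yellow jar (170,120).

```bash
python3 -m pendant '[{"dx":-0.03,"dy":0,"dz":0.9,"spin":0,"jaw":0},{"dx":0,"dy":0,"dz":0.9,"spin":0,"jaw":0},{"dx":0,"dy":0,"dz":0.9,"spin":0,"jaw":0},{"dx":0,"dy":0,"dz":0.5,"spin":0,"jaw":0},{"dx":0,"dy":0,"dz":0.2,"spin":0,"jaw":0},{"dx":0,"dy":0,"dz":0,"spin":0,"jaw":0},{"dx":0,"dy":0,"dz":0,"spin":0,"jaw":0},{"dx":0,"dy":0,"dz":0,"spin":0,"jaw":0}]'
python3 -m pendant '[{"dx":0,"dy":0,"dz":0,"spin":0,"jaw":0.5},{"dx":0,"dy":0,"dz":0,"spin":0,"jaw":1},{"dx":0,"dy":0,"dz":0,"spin":0,"jaw":1},{"dx":0,"dy":0,"dz":0,"spin":0,"jaw":1},{"dx":0,"dy":0,"dz":0,"spin":0,"jaw":1},{"dx":0,"dy":0,"dz":0,"spin":0,"jaw":1},{"dx":0,"dy":0,"dz":0,"spin":0,"jaw":1},{"dx":0,"dy":0,"dz":0,"spin":0,"jaw":1},{"dx":0,"dy":0,"dz":0,"spin":0,"jaw":1}]' 20
```

```text
t: 14.35
eef_pos: [432.4, 56.1, 82.9]
tcp_rot: [-0.0, 1.0, -0.0, 0.001]
wrist_force: [-0.3, -1.1, -0.4]
opening: 88.1
grip_force: 0.0
t: 15.25
eef_pos: [431.8, 55.8, 82.3]
tcp_rot: [0.0, 1.0, -0.0, -0.0]
wrist_force: [0.6, -0.5, -0.7]
opening: 24.2
grip_force: 20.0
```

```bash
python3 -m pendant '[{"dx":0,"dy":0,"dz":-0.25,"spin":0,"jaw":1},{"dx":0,"dy":0,"dz":-0.25,"spin":0,"jaw":1},{"dx":0,"dy":0,"dz":-0.5,"spin":0,"jaw":1},{"dx":0,"dy":0,"dz":-0.9,"spin":0,"jaw":1},{"dx":0,"dy":0,"dz":-0.5,"spin":0,"jaw":1},{"dx":0,"dy":0,"dz":0,"spin":0,"jaw":1}]'
python3 -m pendant '[{"dx":0.19,"dy":-0.94,"dz":0,"spin":0,"jaw":1},{"dx":0.19,"dy":-0.94,"dz":0,"spin":0,"jaw":1},{"dx":0.19,"dy":-0.94,"dz":0,"spin":0,"jaw":1},{"dx":0.19,"dy":-0.94,"dz":0,"spin":0,"jaw":1},{"dx":0.19,"dy":-0.94,"dz":0,"spin":0,"jaw":1},{"dx":0.19,"dy":-0.94,"dz":0,"spin":0,"jaw":1},{"dx":0.19,"dy":-0.94,"dz":0,"spin":0,"jaw":1},{"dx":0,"dy":0,"dz":0,"spin":0,"jaw":1},{"dx":0,"dy":0,"dz":0,"spin":0,"jaw":1},{"dx":0,"dy":0,"dz":0,"spin":0,"jaw":1},{"dx":0,"dy":0,"dz":0,"spin":0,"jaw":1}]'
python3 - <<'E'
from h import *
for n in('scene','side'):
    p,d=grab_frame(n);P=pts(d,camera_model(n))
    for nm,x0,y0 in(('white',459,188),('yellow',432,56)):
        r=(d>0)&(abs(P[...,2]-69)<4)&(np.hypot(P[...,0]-x0,P[...,1]-y0)<48)
        q=P[r];h=cv2.minEnclosingCircle(q[:,:2].astype(np.float32));print(n,nm,len(q),np.round(h[0],1),round(h[1],1),end=' ')
    # held lid disc
    z=telemetry.observe()['eef_pos'];zz=z[2]-28+20
    r=(d>0)&(abs(P[...,2]-zz)<6)&(np.hypot(P[...,0]-z[0],P[...,1]-z[1])<45);q=P[r]
    if len(q)>20:h=cv2.minEnclosingCircle(q[:,:2].astype(np.float32));print('lid',len(q),np.round(h[0],1),round(h[1],1),z.round(1))
E
```

```text
t: 15.85
eef_pos: [433.0, 56.1, 131.9]
tcp_rot: [-0.0, 1.0, -0.0, 0.002]
wrist_force: [-0.2, -0.2, -1.0]
opening: 24.2
grip_force: 20.0
t: 16.95
eef_pos: [458.3, 186.2, 130.1]
tcp_rot: [0.0, 1.0, -0.001, -0.0]
wrist_force: [0.9, -1.1, -0.5]
opening: 24.3
grip_force: 20.0
scene white 246 [458.8 187.6] 32.6 scene yellow 185 [432.4  54.4] 33.1 lid 392 [457.2 186.2] 33.2 [458.4 186.4 130.2]
side white 317 [459.  188.9] 32.2 side yellow 250 [434.3  55.3] 33.3 lid 522 [459.1 188. ] 33.7 [458.5 186.7 130.3]
```

```bash
python3 -m pendant '[{"dx":0.04,"dy":-0.06,"dz":0.5,"spin":0,"jaw":1},{"dx":0,"dy":0,"dz":0.5,"spin":0,"jaw":1},{"dx":0,"dy":0,"dz":0.5,"spin":0,"jaw":1},{"dx":0,"dy":0,"dz":0.3,"spin":0,"jaw":1},{"dx":0,"dy":0,"dz":0.2,"spin":0,"jaw":1},{"dx":0,"dy":0,"dz":0.1,"spin":0,"jaw":1},{"dx":0,"dy":0,"dz":0.1,"spin":0,"jaw":1},{"dx":0,"dy":0,"dz":0.1,"spin":0,"jaw":1},{"dx":0,"dy":0,"dz":0,"spin":0,"jaw":1},{"dx":0,"dy":0,"dz":0,"spin":0,"jaw":1}]'
```

```text
t: 18.05
eef_pos: [459.4, 188.7, 84.5]
tcp_rot: [-0.0, 1.0, -0.0, 0.0]
wrist_force: [0.4, -0.4, -1.3]
opening: 24.6
grip_force: 20.0
```

```bash
python3 -m pendant '[{"dx":0,"dy":0,"dz":0.06,"spin":0,"jaw":1},{"dx":0,"dy":0,"dz":0.05,"spin":0,"jaw":1},{"dx":0,"dy":0,"dz":0,"spin":0,"jaw":1},{"dx":0,"dy":0,"dz":0,"spin":0,"jaw":1}]'
python3 -m pendant '[{"dx":0,"dy":0,"dz":0,"spin":0,"jaw":0.5},{"dx":0,"dy":0,"dz":0,"spin":0,"jaw":0.3},{"dx":0,"dy":0,"dz":0,"spin":0,"jaw":0},{"dx":0,"dy":0,"dz":0,"spin":0,"jaw":0},{"dx":0,"dy":0,"dz":0,"spin":0,"jaw":0},{"dx":0,"dy":0,"dz":0,"spin":0,"jaw":0},{"dx":0,"dy":0,"dz":0,"spin":0,"jaw":0}]'
python3 -m pendant '[{"dx":0,"dy":0,"dz":-0.5,"spin":0,"jaw":0},{"dx":0,"dy":0,"dz":-0.9,"spin":0,"jaw":0},{"dx":0,"dy":0,"dz":-0.9,"spin":0,"jaw":0},{"dx":0,"dy":0,"dz":-0.9,"spin":0,"jaw":0},{"dx":0,"dy":0,"dz":-0.5,"spin":0,"jaw":0},{"dx":0,"dy":0,"dz":0,"spin":0,"jaw":0},{"dx":0,"dy":0,"dz":0,"spin":0,"jaw":0}]'
python3 - <<'E'
from h import *
for n in('scene','side'):
    p,d=grab_frame(n);P=pts(d,camera_model(n))
    for nm,x0,y0 in(('white',459,188),('yellowlid',597,12)):
      r=(d>0)&(P[...,2]>102)&(P[...,2]<112)&(np.hypot(P[...,0]-x0,P[...,1]-y0)<30);q=P[r];print(n,nm,len(q),q.mean(0).round(1) if len(q) else 0)
print(telemetry.observe()['eef_pos'])
E
```

```text
t: 18.45
eef_pos: [459.4, 188.7, 82.3]
tcp_rot: [-0.0, 1.0, -0.0, 0.0]
wrist_force: [-0.1, -0.2, 2.6]
opening: 24.2
grip_force: 20.0
t: 19.15
eef_pos: [459.3, 188.7, 82.1]
tcp_rot: [-0.0, 1.0, -0.0, -0.0]
wrist_force: [0.1, -0.2, -0.7]
opening: 78.5
grip_force: 0.0
t: 19.85
eef_pos: [459.1, 188.5, 155.9]
tcp_rot: [0.0, 1.0, -0.0, -0.0]
wrist_force: [0.8, 0.0, -0.2]
opening: 88.1
grip_force: 0.0
scene white 89 [457.7 190.  105.7]
scene yellowlid 31 [597.9  14.  106.1]
side white 124 [459.2 192.1 106.7]
side yellowlid 38 [602.7  13.1 106.8]
[458.71379914 188.38779227 155.33904871]
```

```bash
python3 -m pendant '[{"dx":0.69,"dy":0.88,"dz":0,"spin":0,"jaw":0},{"dx":0.69,"dy":0.88,"dz":0,"spin":0,"jaw":0},{"dx":0.69,"dy":0.88,"dz":0,"spin":0,"jaw":0},{"dx":0.69,"dy":0.88,"dz":0,"spin":0,"jaw":0},{"dx":0.69,"dy":0.88,"dz":0,"spin":0,"jaw":0},{"dx":0.69,"dy":0.88,"dz":0,"spin":0,"jaw":0},{"dx":0.69,"dy":0.88,"dz":0,"spin":0,"jaw":0},{"dx":0.69,"dy":0.88,"dz":0,"spin":0,"jaw":0},{"dx":0.69,"dy":0.88,"dz":0,"spin":0,"jaw":0},{"dx":0.69,"dy":0.88,"dz":0,"spin":0,"jaw":0},{"dx":0,"dy":0,"dz":0,"spin":0,"jaw":0},{"dx":0,"dy":0,"dz":0,"spin":0,"jaw":0}]'
python3 -m pendant '[{"dx":0,"dy":0,"dz":0.9,"spin":0,"jaw":0},{"dx":0,"dy":0,"dz":0.9,"spin":0,"jaw":0},{"dx":0,"dy":0,"dz":0,"spin":0,"jaw":0},{"dx":0,"dy":0,"dz":0,"spin":0,"jaw":0}]'
```

```text
t: 21.15
eef_pos: [596.4, 13.0, 155.1]
tcp_rot: [-0.0, 1.0, -0.0, -0.001]
wrist_force: [-0.1, -0.2, -0.1]
opening: 88.1
grip_force: 0.0
t: 21.55
eef_pos: [596.5, 13.9, 120.1]
tcp_rot: [-0.0, 1.0, 0.001, -0.001]
wrist_force: [1.2, -1.4, 0.6]
opening: 88.2
grip_force: 0.0
```

```bash
python3 -m pendant '[{"dx":0.04,"dy":0.05,"dz":0.9,"spin":0,"jaw":0},{"dx":0,"dy":0,"dz":0.6,"spin":0,"jaw":0},{"dx":0,"dy":0,"dz":0.3,"spin":0,"jaw":0},{"dx":0,"dy":0,"dz":0,"spin":0,"jaw":0},{"dx":0,"dy":0,"dz":0,"spin":0,"jaw":0},{"dx":0,"dy":0,"dz":0,"spin":0,"jaw":0}]'
python3 -m pendant '[{"dx":0,"dy":0,"dz":0.05,"spin":0,"jaw":0.5},{"dx":0,"dy":0,"dz":0,"spin":0,"jaw":1},{"dx":0,"dy":0,"dz":0,"spin":0,"jaw":1},{"dx":0,"dy":0,"dz":0,"spin":0,"jaw":1},{"dx":0,"dy":0,"dz":0,"spin":0,"jaw":1},{"dx":0,"dy":0,"dz":0,"spin":0,"jaw":1},{"dx":0,"dy":0,"dz":0,"spin":0,"jaw":1},{"dx":0,"dy":0,"dz":0,"spin":0,"jaw":1},{"dx":0,"dy":0,"dz":0,"spin":0,"jaw":1}]' 20
```

```text
t: 22.15
eef_pos: [598.5, 11.8, 84.8]
tcp_rot: [-0.0, 1.0, -0.0, 0.001]
wrist_force: [0.3, -0.3, -0.4]
opening: 87.9
grip_force: 0.0
t: 23.05
eef_pos: [598.0, 11.5, 83.1]
tcp_rot: [0.0, 1.0, -0.0, -0.0]
wrist_force: [-0.5, -0.7, -0.0]
opening: 24.6
grip_force: 20.0
```

```bash
python3 -m pendant '[{"dx":0,"dy":0,"dz":-0.25,"spin":0,"jaw":1},{"dx":0,"dy":0,"dz":-0.25,"spin":0,"jaw":1},{"dx":0,"dy":0,"dz":-0.5,"spin":0,"jaw":1},{"dx":0,"dy":0,"dz":-0.9,"spin":0,"jaw":1},{"dx":0,"dy":0,"dz":-0.5,"spin":0,"jaw":1},{"dx":0,"dy":0,"dz":0,"spin":0,"jaw":1}]'
python3 -m pendant '[{"dx":-0.92,"dy":-0.245,"dz":0,"spin":0,"jaw":1},{"dx":-0.92,"dy":-0.245,"dz":0,"spin":0,"jaw":1},{"dx":-0.92,"dy":-0.245,"dz":0,"spin":0,"jaw":1},{"dx":-0.92,"dy":-0.245,"dz":0,"spin":0,"jaw":1},{"dx":-0.92,"dy":-0.245,"dz":0,"spin":0,"jaw":1},{"dx":-0.92,"dy":-0.245,"dz":0,"spin":0,"jaw":1},{"dx":-0.92,"dy":-0.245,"dz":0,"spin":0,"jaw":1},{"dx":-0.92,"dy":-0.245,"dz":0,"spin":0,"jaw":1},{"dx":-0.92,"dy":-0.245,"dz":0,"spin":0,"jaw":1},{"dx":0,"dy":0,"dz":0,"spin":0,"jaw":1},{"dx":0,"dy":0,"dz":0,"spin":0,"jaw":1},{"dx":0,"dy":0,"dz":0,"spin":0,"jaw":1}]'
cat > chk.py <<'E'
from h import *
import sys
x0,y0,x1,y1=map(float,sys.argv[1:5])
for n in('scene','side'):
    p,d=grab_frame(n);P=pts(d,camera_model(n))
    z=telemetry.observe()['eef_pos'];zz=z[2]-8
    for nm,x,y,h in(('target jar',x0,y0,69),('src jar',x1,y1,69),('lid',z[0],z[1],zz)):
        r=(d>0)&(abs(P[...,2]-h)<5)&(np.hypot(P[...,0]-x,P[...,1]-y)<46)
        q=P[r]
        if len(q)>20:c=cv2.minEnclosingCircle(q[:,:2].astype(np.float32));print(n,nm,len(q),np.round(c[0],1),round(c[1],1),end='  ')
    print(z.round(1))
E
python3 chk.py 432 55.8 598 12
```

```text
t: 23.65
eef_pos: [599.4, 11.7, 133.1]
tcp_rot: [-0.0, 1.0, -0.0, 0.002]
wrist_force: [0.1, -0.5, -2.2]
opening: 24.2
grip_force: 20.0
t: 24.85
eef_pos: [433.5, 55.7, 131.2]
tcp_rot: [-0.0, 1.0, -0.0, 0.0]
wrist_force: [-0.4, 0.5, -1.5]
opening: 24.3
grip_force: 20.0
scene target jar 209 [431.2  54.5] 33.1  scene src jar 154 [597.7   9.2] 33.5  scene lid 303 [433.4  56.5] 33.1  [433.5  55.6 131.1]
side target jar 279 [433.2  56.4] 33.8  side src jar 249 [598.   12.6] 34.4  side lid 386 [434.6  57.8] 33.6  [433.3  55.6 131.1]
```

```bash
python3 -m pendant '[{"dx":-0.08,"dy":0.05,"dz":0.5,"spin":0,"jaw":1},{"dx":0,"dy":0,"dz":0.5,"spin":0,"jaw":1},{"dx":0,"dy":0,"dz":0.5,"spin":0,"jaw":1},{"dx":0,"dy":0,"dz":0.3,"spin":0,"jaw":1},{"dx":0,"dy":0,"dz":0.2,"spin":0,"jaw":1},{"dx":0,"dy":0,"dz":0.1,"spin":0,"jaw":1},{"dx":0,"dy":0,"dz":0.1,"spin":0,"jaw":1},{"dx":0,"dy":0,"dz":0.1,"spin":0,"jaw":1},{"dx":0,"dy":0,"dz":0,"spin":0,"jaw":1},{"dx":0,"dy":0,"dz":0,"spin":0,"jaw":1}]'
python3 -m pendant '[{"dx":0,"dy":0,"dz":0.06,"spin":0,"jaw":1},{"dx":0,"dy":0,"dz":0.05,"spin":0,"jaw":1},{"dx":0,"dy":0,"dz":0,"spin":0,"jaw":1},{"dx":0,"dy":0,"dz":0,"spin":0,"jaw":1}]'
```

```text
t: 25.95
eef_pos: [430.9, 54.8, 85.2]
tcp_rot: [-0.0, 1.0, -0.0, 0.0]
wrist_force: [-0.6, -0.1, -1.8]
opening: 24.6
grip_force: 20.0
t: 26.35
eef_pos: [430.9, 54.8, 83.0]
tcp_rot: [-0.0, 1.0, -0.0, 0.0]
wrist_force: [-0.7, -0.5, 0.8]
opening: 24.3
grip_force: 20.0
```

```bash
python3 -m pendant '[{"dx":0,"dy":0,"dz":0,"spin":0,"jaw":0.5},{"dx":0,"dy":0,"dz":0,"spin":0,"jaw":0.3},{"dx":0,"dy":0,"dz":0,"spin":0,"jaw":0},{"dx":0,"dy":0,"dz":0,"spin":0,"jaw":0},{"dx":0,"dy":0,"dz":0,"spin":0,"jaw":0},{"dx":0,"dy":0,"dz":0,"spin":0,"jaw":0},{"dx":0,"dy":0,"dz":0,"spin":0,"jaw":0}]'
python3 -m pendant '[{"dx":0,"dy":0,"dz":-0.5,"spin":0,"jaw":0},{"dx":0,"dy":0,"dz":-0.9,"spin":0,"jaw":0},{"dx":0,"dy":0,"dz":-0.9,"spin":0,"jaw":0},{"dx":0,"dy":0,"dz":-0.9,"spin":0,"jaw":0},{"dx":0,"dy":0,"dz":-0.5,"spin":0,"jaw":0},{"dx":0,"dy":0,"dz":0,"spin":0,"jaw":0}]'
python3 -m pendant '[{"dx":0.03,"dy":0.9,"dz":0,"spin":0,"jaw":0},{"dx":0.03,"dy":0.9,"dz":0,"spin":0,"jaw":0},{"dx":0.03,"dy":0.9,"dz":0,"spin":0,"jaw":0},{"dx":0.03,"dy":0.9,"dz":0,"spin":0,"jaw":0},{"dx":0.03,"dy":0.9,"dz":0,"spin":0,"jaw":0},{"dx":0.03,"dy":0.9,"dz":0,"spin":0,"jaw":0},{"dx":0.03,"dy":0.9,"dz":0,"spin":0,"jaw":0},{"dx":0.03,"dy":0.9,"dz":0,"spin":0,"jaw":0},{"dx":0.03,"dy":0.9,"dz":0,"spin":0,"jaw":0},{"dx":0.03,"dy":0.9,"dz":0,"spin":0,"jaw":0},{"dx":0,"dy":0,"dz":0,"spin":0,"jaw":0},{"dx":0,"dy":0,"dz":0,"spin":0,"jaw":0}]'
python3 - <<'E'
from h import *
m=camera_model('wrist');p,d=grab_frame('wrist');P=pts(d,m)
ok=(d>0)&(P[...,2]>98)&(P[...,2]<113)
k,l,st,c=cv2.connectedComponentsWithStats(ok.astype(np.uint8))
for i in range(1,k):
    if st[i,4]>60: print(c[i].round(),st[i,4],P[l==i].mean(0).round(1))
for n in('scene','side'):
    p,d=grab_frame(n);P=pts(d,camera_model(n))
    for nm,x0,y0 in(('yellow',432,56),('blue',440,-234)):
      r=(d>0)&(P[...,2]>102)&(P[...,2]<112)&(np.hypot(P[...,0]-x0,P[...,1]-y0)<30);q=P[r];print(n,nm,len(q),q.mean(0).round(1) if len(q) else 0)
E
```

```text
t: 27.05
eef_pos: [430.8, 54.8, 82.9]
tcp_rot: [0.0, 1.0, -0.0, -0.0]
wrist_force: [-0.8, -0.5, -0.3]
opening: 78.2
grip_force: 0.0
t: 27.65
eef_pos: [431.8, 54.9, 158.3]
tcp_rot: [-0.0, 1.0, -0.0, 0.001]
wrist_force: [-0.0, -0.2, -0.3]
opening: 88.0
grip_force: 0.0
t: 28.85
eef_pos: [436.4, -124.8, 156.4]
tcp_rot: [-0.0, 1.0, -0.0, -0.001]
wrist_force: [0.3, 0.4, 0.2]
opening: 87.5
grip_force: 0.0
[493. 212.] 1280 [ 442.7 -233.8  107.1]
[ 59. 226.] 1353 [432.9  52.2 106.1]
scene yellow 66 [429.7  56.5 105.9]
scene blue 38 [ 439.6 -233.   106.1]
side yellow 82 [431.7  58.5 106.7]
side blue 39 [ 439.8 -233.   106.9]
```

```bash
python3 -m pendant '[{"dx":0.04,"dy":0.91,"dz":0,"spin":0,"jaw":0},{"dx":0.04,"dy":0.91,"dz":0,"spin":0,"jaw":0},{"dx":0.04,"dy":0.91,"dz":0,"spin":0,"jaw":0},{"dx":0.04,"dy":0.91,"dz":0,"spin":0,"jaw":0},{"dx":0.04,"dy":0.91,"dz":0,"spin":0,"jaw":0},{"dx":0.04,"dy":0.91,"dz":0,"spin":0,"jaw":0},{"dx":0,"dy":0,"dz":0,"spin":0,"jaw":0},{"dx":0,"dy":0,"dz":0.9,"spin":0,"jaw":0},{"dx":0,"dy":0,"dz":0.9,"spin":0,"jaw":0},{"dx":0,"dy":0,"dz":0,"spin":0,"jaw":0},{"dx":0,"dy":0,"dz":0,"spin":0,"jaw":0},{"dx":0,"dy":0,"dz":0,"spin":0,"jaw":0}]'
```

```text
t: 30.2
eef_pos: [442.2, -234.0, 121.7]
tcp_rot: [0.0, 1.0, 0.0, 0.001]
wrist_force: [-0.5, 0.4, -0.3]
opening: 87.7
grip_force: 0.0
```

```bash
python3 -m pendant '[{"dx":-0.04,"dy":0,"dz":0.9,"spin":0,"jaw":0},{"dx":0,"dy":0,"dz":0.7,"spin":0,"jaw":0},{"dx":0,"dy":0,"dz":0.3,"spin":0,"jaw":0},{"dx":0,"dy":0,"dz":0,"spin":0,"jaw":0},{"dx":0,"dy":0,"dz":0,"spin":0,"jaw":0},{"dx":0,"dy":0,"dz":0,"spin":0,"jaw":0}]'
python3 -m pendant '[{"dx":0,"dy":0,"dz":0,"spin":0,"jaw":0.5},{"dx":0,"dy":0,"dz":0,"spin":0,"jaw":1},{"dx":0,"dy":0,"dz":0,"spin":0,"jaw":1},{"dx":0,"dy":0,"dz":0,"spin":0,"jaw":1},{"dx":0,"dy":0,"dz":0,"spin":0,"jaw":1},{"dx":0,"dy":0,"dz":0,"spin":0,"jaw":1},{"dx":0,"dy":0,"dz":0,"spin":0,"jaw":1},{"dx":0,"dy":0,"dz":0,"spin":0,"jaw":1},{"dx":0,"dy":0,"dz":0,"spin":0,"jaw":1}]' 20
```

```text
t: 30.8
eef_pos: [441.3, -234.6, 83.7]
tcp_rot: [0.0, 1.0, -0.0, 0.001]
wrist_force: [0.6, -0.1, 0.3]
opening: 88.2
grip_force: 0.0
t: 31.7
eef_pos: [440.8, -234.5, 82.9]
tcp_rot: [0.0, 1.0, -0.0, 0.0]
wrist_force: [-0.1, -0.3, -0.5]
opening: 24.4
grip_force: 20.0
```

```bash
python3 -m pendant '[{"dx":0,"dy":0,"dz":-0.25,"spin":0,"jaw":1},{"dx":0,"dy":0,"dz":-0.25,"spin":0,"jaw":1},{"dx":0,"dy":0,"dz":-0.5,"spin":0,"jaw":1},{"dx":0,"dy":0,"dz":-0.9,"spin":0,"jaw":1},{"dx":0,"dy":0,"dz":-0.9,"spin":0,"jaw":1},{"dx":0,"dy":0,"dz":-0.5,"spin":0,"jaw":1},{"dx":0,"dy":0,"dz":0,"spin":0,"jaw":1}]'
python3 -m pendant '[{"dx":0.56,"dy":-0.88,"dz":0,"spin":0,"jaw":1},{"dx":0.56,"dy":-0.88,"dz":0,"spin":0,"jaw":1},{"dx":0.56,"dy":-0.88,"dz":0,"spin":0,"jaw":1},{"dx":0.56,"dy":-0.88,"dz":0,"spin":0,"jaw":1},{"dx":0.56,"dy":-0.88,"dz":0,"spin":0,"jaw":1},{"dx":0.56,"dy":-0.88,"dz":0,"spin":0,"jaw":1},{"dx":0.56,"dy":-0.88,"dz":0,"spin":0,"jaw":1},{"dx":0.56,"dy":-0.88,"dz":0,"spin":0,"jaw":1},{"dx":0.56,"dy":-0.88,"dz":0,"spin":0,"jaw":1},{"dx":0.56,"dy":-0.88,"dz":0,"spin":0,"jaw":1},{"dx":0.56,"dy":-0.88,"dz":0,"spin":0,"jaw":1},{"dx":0.56,"dy":-0.88,"dz":0,"spin":0,"jaw":1}]'
python3 -m pendant '[{"dx":0.56,"dy":-0.88,"dz":0,"spin":0,"jaw":1},{"dx":0.56,"dy":-0.88,"dz":0,"spin":0,"jaw":1},{"dx":0,"dy":0,"dz":0.5,"spin":0,"jaw":1},{"dx":0,"dy":0,"dz":0.5,"spin":0,"jaw":1},{"dx":0,"dy":0,"dz":0,"spin":0,"jaw":1},{"dx":0,"dy":0,"dz":0,"spin":0,"jaw":1},{"dx":0,"dy":0,"dz":0,"spin":0,"jaw":1}]'
python3 chk.py 598 12 441 -234
```

```text
t: 32.4
eef_pos: [441.8, -234.9, 150.5]
tcp_rot: [0.001, 1.0, -0.0, 0.001]
wrist_force: [-0.2, -0.4, -0.6]
opening: 24.2
grip_force: 20.0
t: 33.6
eef_pos: [575.0, -22.5, 148.0]
tcp_rot: [0.0, 1.0, -0.0, -0.001]
wrist_force: [0.5, -0.9, -0.5]
opening: 24.6
grip_force: 20.0
t: 34.3
eef_pos: [597.5, 11.0, 129.0]
tcp_rot: [0.0, 1.0, -0.001, -0.0]
wrist_force: [1.0, -0.2, -0.5]
opening: 24.0
grip_force: 20.0
scene target jar 152 [599.9  10.6] 33.6  scene src jar 136 [ 439.1 -235.5] 34.3  scene lid 207 [596.4  11.5] 33.4  [597.7  11.3 129.2]
side target jar 242 [598.7  11. ] 33.9  side src jar 172 [ 440.2 -232.7] 35.1  side lid 296 [598.5  12.8] 34.0  [597.8  11.4 129.3]
```

```bash
python3 -m pendant '[{"dx":0.03,"dy":0.02,"dz":0.5,"spin":0,"jaw":1},{"dx":0,"dy":0,"dz":0.5,"spin":0,"jaw":1},{"dx":0,"dy":0,"dz":0.5,"spin":0,"jaw":1},{"dx":0,"dy":0,"dz":0.3,"spin":0,"jaw":1},{"dx":0,"dy":0,"dz":0.2,"spin":0,"jaw":1},{"dx":0,"dy":0,"dz":0.1,"spin":0,"jaw":1},{"dx":0,"dy":0,"dz":0.1,"spin":0,"jaw":1},{"dx":0,"dy":0,"dz":0,"spin":0,"jaw":1},{"dx":0,"dy":0,"dz":0,"spin":0,"jaw":1}]'
python3 -m pendant '[{"dx":0,"dy":0,"dz":0.06,"spin":0,"jaw":1},{"dx":0,"dy":0,"dz":0,"spin":0,"jaw":1},{"dx":0,"dy":0,"dz":0,"spin":0,"jaw":1}]'
```

```text
t: 35.3
eef_pos: [598.4, 11.5, 85.1]
tcp_rot: [0.0, 1.0, -0.0, 0.0]
wrist_force: [0.4, -0.6, -1.5]
opening: 24.1
grip_force: 20.0
t: 35.6
eef_pos: [598.3, 11.5, 83.8]
tcp_rot: [-0.0, 1.0, -0.0, 0.0]
wrist_force: [0.6, 0.1, -0.9]
opening: 24.5
grip_force: 20.0
```

```bash
python3 -m pendant '[{"dx":0,"dy":0,"dz":0.05,"spin":0,"jaw":1},{"dx":0,"dy":0,"dz":0,"spin":0,"jaw":1},{"dx":0,"dy":0,"dz":0,"spin":0,"jaw":0.5},{"dx":0,"dy":0,"dz":0,"spin":0,"jaw":0.3},{"dx":0,"dy":0,"dz":0,"spin":0,"jaw":0},{"dx":0,"dy":0,"dz":0,"spin":0,"jaw":0},{"dx":0,"dy":0,"dz":0,"spin":0,"jaw":0},{"dx":0,"dy":0,"dz":0,"spin":0,"jaw":0},{"dx":0,"dy":0,"dz":0,"spin":0,"jaw":0}]'
python3 -m pendant '[{"dx":0,"dy":0,"dz":-0.5,"spin":0,"jaw":0},{"dx":0,"dy":0,"dz":-0.9,"spin":0,"jaw":0},{"dx":0,"dy":0,"dz":-0.9,"spin":0,"jaw":0},{"dx":0,"dy":0,"dz":-0.9,"spin":0,"jaw":0},{"dx":0,"dy":0,"dz":-0.5,"spin":0,"jaw":0},{"dx":0,"dy":0,"dz":0,"spin":0,"jaw":0}]'
python3 -m pendant '[{"dx":-0.07,"dy":-0.95,"dz":0,"spin":0,"jaw":0},{"dx":-0.07,"dy":-0.95,"dz":0,"spin":0,"jaw":0},{"dx":-0.07,"dy":-0.95,"dz":0,"spin":0,"jaw":0},{"dx":-0.07,"dy":-0.95,"dz":0,"spin":0,"jaw":0},{"dx":-0.07,"dy":-0.95,"dz":0,"spin":0,"jaw":0},{"dx":-0.07,"dy":-0.95,"dz":0,"spin":0,"jaw":0},{"dx":-0.07,"dy":-0.95,"dz":0,"spin":0,"jaw":0},{"dx":-0.07,"dy":-0.95,"dz":0,"spin":0,"jaw":0},{"dx":-0.07,"dy":-0.95,"dz":0,"spin":0,"jaw":0},{"dx":-0.07,"dy":-0.95,"dz":0,"spin":0,"jaw":0},{"dx":-0.07,"dy":-0.95,"dz":0,"spin":0,"jaw":0},{"dx":-0.07,"dy":-0.95,"dz":0,"spin":0,"jaw":0}]'
python3 -m pendant '[{"dx":0,"dy":0,"dz":0.9,"spin":0,"jaw":0},{"dx":0,"dy":0,"dz":0.9,"spin":0,"jaw":0},{"dx":0,"dy":0,"dz":0,"spin":0,"jaw":0},{"dx":0,"dy":0,"dz":0,"spin":0,"jaw":0},{"dx":0,"dy":0,"dz":0,"spin":0,"jaw":0}]'
python3 - <<'E'
from h import *
for n in('scene','side'):
    p,d=grab_frame(n);P=pts(d,camera_model(n))
    r=(d>0)&(P[...,2]>102)&(P[...,2]<112)&(np.hypot(P[...,0]-598,P[...,1]-12)<30);q=P[r];print(n,'red',len(q),q.mean(0).round(1) if len(q) else 0)
E
```

```text
t: 36.5
eef_pos: [598.2, 11.6, 82.7]
tcp_rot: [-0.0, 1.0, -0.0, -0.0]
wrist_force: [-0.2, -0.5, 0.3]
opening: 78.5
grip_force: 0.0
t: 37.1
eef_pos: [599.3, 11.6, 158.5]
tcp_rot: [-0.0, 1.0, -0.0, 0.002]
wrist_force: [-0.5, -0.9, 0.5]
opening: 88.3
grip_force: 0.0
t: 38.3
eef_pos: [581.0, 240.5, 156.1]
tcp_rot: [0.0, 1.0, -0.0, -0.0]
wrist_force: [0.4, 0.2, 0.7]
opening: 88.2
grip_force: 0.0
t: 38.8
eef_pos: [582.1, 239.9, 121.6]
tcp_rot: [-0.0, 1.0, -0.0, 0.001]
wrist_force: [0.2, 0.2, 1.3]
opening: 88.1
grip_force: 0.0
scene red 46 [596.   13.3 105.9]
side red 63 [596.8  15.  106.5]
```

Red is home. Next: pick the blue lid from the board (TCP 58.5).

```bash
python3 -m pendant '[{"dx":-0.07,"dy":-0.04,"dz":0.9,"spin":0,"jaw":0},{"dx":0,"dy":0,"dz":0.9,"spin":0,"jaw":0},{"dx":0,"dy":0,"dz":0.8,"spin":0,"jaw":0},{"dx":0,"dy":0,"dz":0.4,"spin":0,"jaw":0},{"dx":0,"dy":0,"dz":0.1,"spin":0,"jaw":0},{"dx":0,"dy":0,"dz":0,"spin":0,"jaw":0},{"dx":0,"dy":0,"dz":0,"spin":0,"jaw":0},{"dx":0,"dy":0,"dz":0,"spin":0,"jaw":0}]'
python3 -m pendant '[{"dx":0,"dy":0,"dz":0,"spin":0,"jaw":0.5},{"dx":0,"dy":0,"dz":0,"spin":0,"jaw":1},{"dx":0,"dy":0,"dz":0,"spin":0,"jaw":1},{"dx":0,"dy":0,"dz":0,"spin":0,"jaw":1},{"dx":0,"dy":0,"dz":0,"spin":0,"jaw":1},{"dx":0,"dy":0,"dz":0,"spin":0,"jaw":1},{"dx":0,"dy":0,"dz":0,"spin":0,"jaw":1},{"dx":0,"dy":0,"dz":0,"spin":0,"jaw":1},{"dx":0,"dy":0,"dz":0,"spin":0,"jaw":1}]' 20
```

```text
t: 39.7
eef_pos: [580.7, 240.6, 59.5]
tcp_rot: [-0.0, 1.0, -0.0, 0.001]
wrist_force: [0.3, 0.0, -0.2]
opening: 88.1
grip_force: 0.0
t: 40.6
eef_pos: [580.1, 240.4, 58.7]
tcp_rot: [-0.0, 1.0, -0.0, -0.0]
wrist_force: [-0.5, -0.2, -0.3]
opening: 24.4
grip_force: 20.0
```

```bash
python3 -m pendant '[{"dx":0,"dy":0,"dz":-0.25,"spin":0,"jaw":1},{"dx":0,"dy":0,"dz":-0.25,"spin":0,"jaw":1},{"dx":0,"dy":0,"dz":-0.6,"spin":0,"jaw":1},{"dx":0,"dy":0,"dz":-0.9,"spin":0,"jaw":1},{"dx":0,"dy":0,"dz":-0.9,"spin":0,"jaw":1},{"dx":0,"dy":0,"dz":-0.9,"spin":0,"jaw":1},{"dx":0,"dy":0,"dz":-0.9,"spin":0,"jaw":1},{"dx":0,"dy":0,"dz":-0.5,"spin":0,"jaw":1},{"dx":0,"dy":0,"dz":0,"spin":0,"jaw":1}]'
python3 -m pendant '[{"dx":-0.28,"dy":0.95,"dz":0,"spin":0,"jaw":1},{"dx":-0.28,"dy":0.95,"dz":0,"spin":0,"jaw":1},{"dx":-0.28,"dy":0.95,"dz":0,"spin":0,"jaw":1},{"dx":-0.28,"dy":0.95,"dz":0,"spin":0,"jaw":1},{"dx":-0.28,"dy":0.95,"dz":0,"spin":0,"jaw":1},{"dx":-0.28,"dy":0.95,"dz":0,"spin":0,"jaw":1},{"dx":-0.28,"dy":0.95,"dz":0,"spin":0,"jaw":1},{"dx":-0.28,"dy":0.95,"dz":0,"spin":0,"jaw":1},{"dx":-0.28,"dy":0.95,"dz":0,"spin":0,"jaw":1},{"dx":-0.28,"dy":0.95,"dz":0,"spin":0,"jaw":1},{"dx":-0.28,"dy":0.95,"dz":0,"spin":0,"jaw":1},{"dx":-0.28,"dy":0.95,"dz":0,"spin":0,"jaw":1}]'
python3 -m pendant '[{"dx":-0.28,"dy":0.95,"dz":0,"spin":0,"jaw":1},{"dx":-0.28,"dy":0.95,"dz":0,"spin":0,"jaw":1},{"dx":-0.28,"dy":0.95,"dz":0,"spin":0,"jaw":1},{"dx":-0.28,"dy":0.95,"dz":0,"spin":0,"jaw":1},{"dx":-0.28,"dy":0.95,"dz":0,"spin":0,"jaw":1},{"dx":-0.28,"dy":0.95,"dz":0,"spin":0,"jaw":1},{"dx":-0.28,"dy":0.95,"dz":0,"spin":0,"jaw":1},{"dx":-0.28,"dy":0.95,"dz":0,"spin":0,"jaw":1},{"dx":-0.28,"dy":0.95,"dz":0,"spin":0,"jaw":1},{"dx":-0.28,"dy":0.95,"dz":0,"spin":0,"jaw":1},{"dx":-0.28,"dy":0.95,"dz":0,"spin":0,"jaw":1},{"dx":-0.28,"dy":0.95,"dz":0,"spin":0,"jaw":1}]'
python3 -m pendant '[{"dx":-0.25,"dy":0.93,"dz":0,"spin":0,"jaw":1},{"dx":0,"dy":0,"dz":0.8,"spin":0,"jaw":1},{"dx":0,"dy":0,"dz":0.8,"spin":0,"jaw":1},{"dx":0,"dy":0,"dz":0,"spin":0,"jaw":1},{"dx":0,"dy":0,"dz":0,"spin":0,"jaw":1},{"dx":0,"dy":0,"dz":0,"spin":0,"jaw":1}]'
python3 chk.py 440.5 -234 598 12
```

```text
t: 41.5
eef_pos: [581.1, 240.8, 164.8]
tcp_rot: [-0.001, 1.0, -0.0, 0.002]
wrist_force: [-0.3, -0.9, -1.8]
opening: 24.5
grip_force: 20.0
t: 42.7
eef_pos: [512.2, 11.1, 162.6]
tcp_rot: [0.0, 1.0, -0.0, -0.0]
wrist_force: [0.1, -1.1, -0.1]
opening: 24.1
grip_force: 20.0
t: 43.9
eef_pos: [444.7, -216.6, 162.6]
tcp_rot: [-0.0, 1.0, -0.0, -0.0]
wrist_force: [-0.2, 1.1, -1.5]
opening: 24.3
grip_force: 20.0
t: 44.5
eef_pos: [440.9, -234.4, 131.4]
tcp_rot: [0.0, 1.0, -0.0, 0.0]
wrist_force: [0.2, 0.2, -1.1]
opening: 24.2
grip_force: 20.0
scene target jar 142 [ 436.8 -236.4] 35.1  scene src jar 86 [593.7  14.3] 32.8  scene lid 167 [ 440.4 -232.3] 33.4  [ 441.  -234.4  131.5]
side target jar 171 [ 440.  -234.7] 34.3  side src jar 100 [597.9  18.2] 33.0  side lid 195 [ 443.3 -231.7] 33.7  [ 441.  -234.4  131.5]
```

```bash
python3 -m pendant '[{"dx":-0.08,"dy":0.05,"dz":0.5,"spin":0,"jaw":1},{"dx":0,"dy":0,"dz":0.5,"spin":0,"jaw":1},{"dx":0,"dy":0,"dz":0.5,"spin":0,"jaw":1},{"dx":0,"dy":0,"dz":0.3,"spin":0,"jaw":1},{"dx":0,"dy":0,"dz":0.2,"spin":0,"jaw":1},{"dx":0,"dy":0,"dz":0.1,"spin":0,"jaw":1},{"dx":0,"dy":0,"dz":0.1,"spin":0,"jaw":1},{"dx":0,"dy":0,"dz":0.1,"spin":0,"jaw":1},{"dx":0,"dy":0,"dz":0,"spin":0,"jaw":1},{"dx":0,"dy":0,"dz":0,"spin":0,"jaw":1}]'
python3 -m pendant '[{"dx":0,"dy":0,"dz":0.06,"spin":0,"jaw":1},{"dx":0,"dy":0,"dz":0.05,"spin":0,"jaw":1},{"dx":0,"dy":0,"dz":0,"spin":0,"jaw":1},{"dx":0,"dy":0,"dz":0,"spin":0,"jaw":1}]'
```

```text
t: 45.6
eef_pos: [439.1, -235.3, 84.8]
tcp_rot: [0.0, 1.0, -0.0, 0.0]
wrist_force: [0.7, -1.1, -1.6]
opening: 24.3
grip_force: 20.0
t: 46.0
eef_pos: [439.1, -235.2, 83.0]
tcp_rot: [0.0, 1.0, -0.0, 0.0]
wrist_force: [-1.6, 1.3, 5.0]
opening: 24.4
grip_force: 20.0
```

Contact shows at the expected height. Release, retreat and check everything.

```bash
python3 -m pendant '[{"dx":0,"dy":0,"dz":0,"spin":0,"jaw":0.5},{"dx":0,"dy":0,"dz":0,"spin":0,"jaw":0.3},{"dx":0,"dy":0,"dz":0,"spin":0,"jaw":0},{"dx":0,"dy":0,"dz":0,"spin":0,"jaw":0},{"dx":0,"dy":0,"dz":0,"spin":0,"jaw":0},{"dx":0,"dy":0,"dz":0,"spin":0,"jaw":0},{"dx":0,"dy":0,"dz":0,"spin":0,"jaw":0}]'
python3 -m pendant '[{"dx":0,"dy":0,"dz":-0.5,"spin":0,"jaw":0},{"dx":0,"dy":0,"dz":-0.9,"spin":0,"jaw":0},{"dx":0,"dy":0,"dz":-0.9,"spin":0,"jaw":0},{"dx":0,"dy":0,"dz":-0.9,"spin":0,"jaw":0},{"dx":0,"dy":0,"dz":-0.9,"spin":0,"jaw":0},{"dx":0,"dy":0,"dz":-0.9,"spin":0,"jaw":0},{"dx":0,"dy":0.9,"dz":-0.9,"spin":0,"jaw":0},{"dx":0,"dy":0.9,"dz":-0.9,"spin":0,"jaw":0},{"dx":0,"dy":0.9,"dz":0,"spin":0,"jaw":0},{"dx":0,"dy":0.9,"dz":0,"spin":0,"jaw":0},{"dx":0,"dy":0,"dz":0,"spin":0,"jaw":0},{"dx":0,"dy":0,"dz":0,"spin":0,"jaw":0}]'
python3 - <<'E'
from h import *
for n in('scene','side'):
    p,d=grab_frame(n);P=pts(d,camera_model(n))
    cv2.imwrite(f'pics/f_{n}.png',cv2.resize(p[120:320,190:450,::-1],None,fx=2.5,fy=2.5))
    for nm,x0,y0 in(('white',459,188),('yellow',431,55),('red',598,12),('blue',440,-235)):
        dd=np.hypot(P[...,0]-x0,P[...,1]-y0)<46
        k=P[(d>0)&dd&(P[...,2]>102)&(P[...,2]<113)];s=P[(d>0)&dd&(P[...,2]>74)&(P[...,2]<80)]
        A=np.c_[s[:,:2],np.ones(len(s))];f=np.linalg.lstsq(A,s[:,2],rcond=None)[0]
        print(n,nm,'knob',k.mean(0).round(1),'disc z',s[:,2].mean().round(1),'tilt',np.hypot(*f[:2]).round(3))
E
```

```text
t: 46.7
eef_pos: [438.9, -235.2, 82.5]
tcp_rot: [-0.0, 1.0, -0.0, -0.0]
wrist_force: [-0.3, -0.1, 0.1]
opening: 77.7
grip_force: 0.0
t: 47.9
eef_pos: [438.8, -306.6, 218.7]
tcp_rot: [-0.0, 1.0, -0.0, -0.0]
wrist_force: [-0.0, 0.2, -0.4]
opening: 88.4
grip_force: 0.0
scene white knob [457.3 189.9 105.9] disc z 76.2 tilt 0.009
scene yellow knob [429.9  56.4 105.9] disc z 76.3 tilt 0.005
scene red knob [596.1  13.  105.6] disc z 76.2 tilt 0.009
scene blue knob [ 438.5 -232.1  106. ] disc z 76.8 tilt 0.02
side white knob [459.2 192.2 106.7] disc z 77.1 tilt 0.015
side yellow knob [431.7  58.3 106.6] disc z 77.2 tilt 0.011
side red knob [597.6  15.1 106.5] disc z 77.2 tilt 0.014
side blue knob [ 440.8 -230.   106.7] disc z 77.6 tilt 0.025
```

View pics/f_side.png

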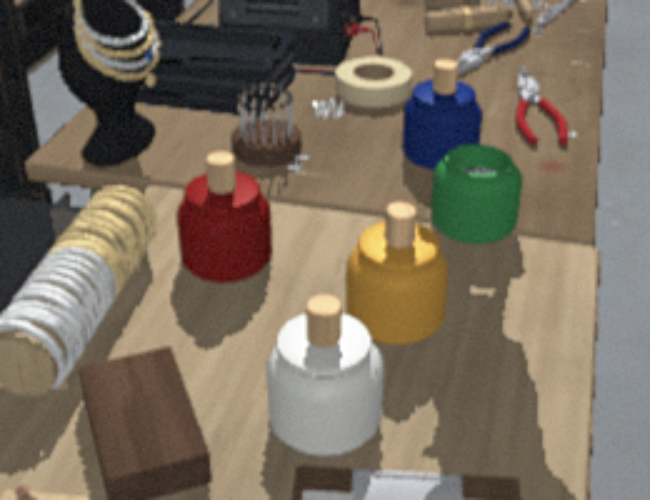

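All four lids match their jars and sit level at rim height: blue (445,100), red (222,185), yellow (400,240), white (323,330). The board is empty.

```bash
python3 -c "
from bench import finish_job;print(finish_job())"
```

```text
the job is handed in; nothing more can be done
None
```

All four lids are on the jars of their own colour, level and down on the rims in the final camera check, and the job is handed in at about 48 s of the 128 s allowed; it returned no verdict.

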